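# Feed a carton up onto the packing scale

### The arm

A 6-joint arm with a two-finger parallel gripper is mounted at the origin on the work surface. World frame = base frame: x ahead of the robot, y to its left, z up, the work surface at z = 0. Lengths are in mm, angles in degrees, forces in N, time in s.
With the tool pointing down it reaches from about 300 to 850 mm from the base axis. Payload 4.2 kg.
Tool frame: the origin (TCP) lies on the centre line of the jaws, within the pads' length; the fingertips stand 8 mm ahead of it and the grasp point (between the pads) lies 11 mm behind it; z points along the fingers, y is the line along which they close (so a half turn about z gives the same grasp; the last joint's range is limited). The gripper opens to 91 mm and grips with 3 to 60 N. Pads are 32 mm wide; open, the fingers measure 118 mm over their backs; the gripper's body (76 mm by 178 mm) begins 60 mm behind the grasp point.
Start: joints at [63.827, 18.312, 89.639, -0, 72.044, -1.146], TCP at [243.253, 521.028, 221.976] pointing down, gripper open.
Joint ranges: [-177.97, 177.97], [-48.28, 115.42], [12.27, 149.76], [-77.06, 257.06], [2.81, 150.46], [-146.56, 146.56]. Speed limits (degrees/s): [147.25, 147.25, 180, 180, 180, 180].

### API

Orientations are given as [roll, pitch, yaw] about the fixed x, y, z axes, in that order (R = Rz(yaw) Ry(pitch) Rx(roll)).
In Python, from workcell import telemetry, eyes, ticket gives the robot as it stands. The module is installed in compiled form; this text tells all that it offers.
- The arm moves only by the shell command python3 -m crank 'ROWS' [OPENING] [FORCE]. ROWS is JSON, a list of rows, each an object of numbers: "dx", "dy", "dz": the shift along the world's x, y, z normalised to -1 to 1, where 1 is 80 cm; "yaw": the turn about the world's z normalised to -1 to 1, where 1 is 5 degrees. A call has 1 to 10 rows; each row shifts and turns the commanded pose from where the row before left it; what a row does not reach is not made up. A row lasts 1/8 s, in which the tool goes at most 62.5 mm and 10.7 degrees, less where a joint would pass 70% of its speed; a pose out of reach is approached as far as the arm can. A call with a number of a shift or a turn outside -1 to 1 is refused whole. A call with a gripper value outside its range is refused whole. OPENING is the opening, from 0 (shut) to 1 (fully open), set as the call begins (- or left out, the last holds). The fingers move at their own pace and stop on an object; FORCE is the grip in N (left out, the last holds). Time passes only in rows, so rows that do not move let the fingers close. It gives the time, the measured TCP pose, the force, the opening and the grip force at its end, in the units of the state.
- telemetry.state(): the state, without advancing time (a new reading comes with each control period).
- eyes.grab_frame(name): name is "scene" or "top"; returns the picture (480x640x3 uint8, red, green, blue); there is no depth.
- eyes.calibration(name): a dict with "camera_matrix" (3x3 intrinsics, pixels), "world_from_camera" (4x4, takes a point from camera to world coordinates). Camera axes: x right, y down, z forward; pixel columns grow to the right and rows downward; lengths in mm; the calibration is good to about 2 mm. A picture is of the moment at which its call begins. calibration takes no time and is no camera call.
- ticket.job_done(): hands the job in; it is judged then, once.
The state is a dict: "time_s": time; "qpos": joint angles; "qvel": joint speeds; "effort": joint torques, N m; "ee_pos": TCP position; "ee_rot": TCP orientation; "force": force on the tool from outside, world axes, zero at the start; "torque": the same for the moment, N m; "gripper_width": finger opening in mm; "gripper_force": force on a finger pad.
Only numpy, scipy, OpenCV 4.12 (cv2) and the standard library are available. Lean on these libraries where they do the work, as an engineer would, in place of code of your own. Each camera call takes 0.05 s, during which the arm holds its last target. There are 200 camera calls.

### The job

Bring the loose white carton into line with the ramp of the packing scale and push it up the ramp and over the lip, until it lies flat on the platform and rests against the upright steel backstop. Feel for the backstop and press the carton against it only gently: thin cardboard crushes. With the carton in place, press the console's button right down and let it go, and leave the tape roll, the stapler and the rest of the bench alone.

Things in the scene. Friction and masses are not known exactly. Their poses are not given: they have to be found in the camera images.
- scale: Low packing scale fixed to the bench. Origin: middle of the inner (platform-side) edge of the lip, at table level; x = feed direction (up the ramp to the backstop), z up. Along x: aluminium ramp rises from the table at -88 mm to 12 mm high at -8 mm; flat lip, 12 mm high, from -8 to 0; steel platform from 0 to 200 mm, its top 7 mm above the table, so 5 mm below the lip.
- ramp_foot (a point): Middle of the ramp's lower edge, at table level (88 mm behind the scale's origin). Fences either side of the lane: from x = -15 to 200 mm (scale frame) they are straight, inner faces 71 mm from the centre line, 30 mm high; from x = -15 back to -81 mm they flare outward by 24 degrees, 26 mm high.
- platform (a point): On the platform's top, on the centre line, 100 mm past the scale's origin. An upright steel backstop plate (130 mm wide, top 49 mm above the table) is bolted across the platform, square to x; its face stands somewhere from x = 118 to 150 mm (scale frame), set anew each time and not measured: find it by feel. It does not give.
- carton: Loose white carton, closed, alone on the table near the ramp's foot, 30 to 70 mm off the lane's centre line towards the scale's -y and up to 0.28 rad askew. 110 mm along x, 130 mm along y, 40 mm high, 0.28 to 0.52 kg, too wide to grip. Origin: centre of its underside; x points roughly up the ramp. To push it takes 1 to 6 N on the flat, up to 9 N on ramp and lip; over 18 N crushes it.
- carton_front (a point): Centre of the carton's leading face (the +x face, 55 mm ahead of its origin and 20 mm above its underside); the face that must rest against the backstop. A rubbery fingertip on the rear face holds the carton's tail down by friction as it climbs, and the push then grows past 18 N: rise with the ramp as the tail climbs it, or ease off and push again.
- record (a joint): Travel of the round black push button (30 mm wide) on the console: 0 up, 0.006 m fully down; springs back. About 5 N presses it fully down.
- record_top (a point): Centre of the top of that button, when up; it is pressed straight down. It is on the grey console (110 x 150 mm, 45 mm high, fixed to the bench beyond the backstop end), 50 mm on the robot's side of the upright display (95 mm high).
- tape_roll: Bystander: roll of amber packing tape lying flat, 90 mm across, 45 mm high, origin at the centre of its underside. Leave it alone.
- stapler: Bystander: black desk stapler, 130 x 32 x 41 mm, long along its x, origin at the centre of its underside. Leave it alone.

How it is judged (in metres and radians):
On the way, in this order (a step that is already met when the one before it is completed fails the run):
1. the carton, flat on the platform past the lip, is pushed up against the backstop (more than 0.5 N for 0.1 s) (contact force between carton and backstop above 0.5 N and z of carton in the frame of scale between 0.0045 and 0.0095 m and angle between carton's own z axis and vertical below 0.03 rad and x of carton_front in the frame of backstop between -0.004 and 0.003 m and y of carton in the frame of scale between -0.01 and 0.01 m and angle between the x axis of carton and the x axis of scale, either way round below 0.06 rad and x of carton in the frame of scale above 0.055 m), for 0.1 s.
2. the console's button is pressed down (more than 4.5 mm) with the carton in place (value of joint record above 0.0045 m and z of carton in the frame of scale between 0.0045 and 0.0095 m and angle between carton's own z axis and vertical below 0.03 rad and x of carton_front in the frame of backstop between -0.004 and 0.003 m and y of carton in the frame of scale between -0.01 and 0.01 m and angle between the x axis of carton and the x axis of scale, either way round below 0.06 rad and x of carton in the frame of scale above 0.055 m), for 0.05 s.
At the end, for the whole second after the job is handed in: The carton lies flat (tilt under 0.03 rad, underside within 2.5 mm of platform height) on the platform past the lip, in line (within 10 mm of the centre line and 0.06 rad), its leading face within 4 mm of the backstop, released and at rest; the button is up again (z of carton in the frame of scale between 0.0045 and 0.0095 m and angle between carton's own z axis and vertical below 0.03 rad and x of carton_front in the frame of backstop between -0.004 and 0.003 m and y of carton in the frame of scale between -0.01 and 0.01 m and angle between the x axis of carton and the x axis of scale, either way round below 0.06 rad and x of carton in the frame of scale above 0.055 m and value of joint record below 0.002 m and linear speed of carton below 0.01 m/s and contact force between carton and the fingers below 0.05 N); the robot touches nothing.
It fails at once if the carton is crushed: pushed with more than 18 N by the fingers or arm (contact force between carton and the fingers above 18 N or contact force between carton and the arm above 18 N).
It fails at once if the carton is pressed against the backstop with more than 18 N (contact force between carton and backstop above 18 N).
It fails at once if the carton is tipped more than 0.5 rad (angle between carton's own z axis and vertical above 0.5 rad).
It fails at once if the tape roll or the stapler is moved more than 20 mm (distance of any of tape_roll, stapler from where it was at the start of the episode above 0.02 m).
It also fails if it takes over 67 s, if anything falls off the work surface, if the arm or the gripper's body presses on something with over 40 N, if the wrist force passes 120 N, or if a joint passes its speed limit or range.

## Working session

There is one attempt and no reset: what is moved stays moved. The work goes in short steps, Python scripts to look and compute and a shell command to move; the robot and the scene stay as the last step left them, time stands still between calls to the robot, and variables do not carry over. Pictures are saved under pics/ and viewed, at most 10 in all, crops included, and the job is handed in when it is done.

```bash
mkdir -p pics
cat > h.py <<'E'
import numpy as np, cv2
from workcell import telemetry, eyes, ticket
def grab(n,f=None):
    im=eyes.grab_frame(n)
    if f: cv2.imwrite(f,im[:,:,::-1])
    return im
def ray(n,uv,z):
    c=eyes.calibration(n);K=np.array(c["camera_matrix"]);T=np.array(c["world_from_camera"])
    uv=np.atleast_2d(uv).astype(float)
    d=(T[:3,:3]@np.linalg.inv(K)@np.c_[uv,np.ones(len(uv))].T).T
    o=T[:3,3]
    return (o+d*((z-o[2])/d[:,2])[:,None])[:,:2]
E
python3 - <<'E'
from h import *
grab("top","pics/t0.png");grab("scene","pics/s0.png")
for n in("top","scene"):
    c=eyes.calibration(n);print(np.round(c["camera_matrix"],1),np.round(c["world_from_camera"],2))
s=telemetry.state();print(s["ee_rot"],s["force"],s["time_s"])
E
```

```text
[[596.8   0.  314.6]
 [  0.  596.8 237.5]
 [  0.    0.    1. ]] [[-2.00000e-02 -9.80000e-01  1.90000e-01  1.94770e+02]
 [-1.00000e+00  2.00000e-02  0.00000e+00  5.36000e+01]
 [-0.00000e+00 -1.90000e-01 -9.80000e-01  1.55487e+03]
 [ 0.00000e+00  0.00000e+00  0.00000e+00  1.00000e+00]]
[[434.3   0.  317.3]
 [  0.  434.3 238.2]
 [  0.    0.    1. ]] [[ 7.6000e-01  5.4000e-01 -3.6000e-01  8.2689e+02]
 [ 6.5000e-01 -6.2000e-01  4.4000e-01 -3.8207e+02]
 [ 1.0000e-02 -5.7000e-01 -8.2000e-01  8.1763e+02]
 [ 0.0000e+00  0.0000e+00  0.0000e+00  1.0000e+00]]
[-1.79909018e+02 -1.68159170e-03  1.54976024e+02] [ 0.06467919 -0.57160707 -0.47120638] 0.1
```

View pics/t0.png

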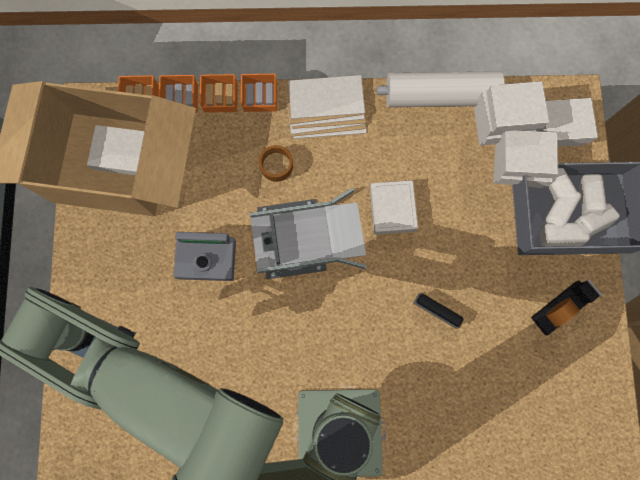

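View pics/s0.png

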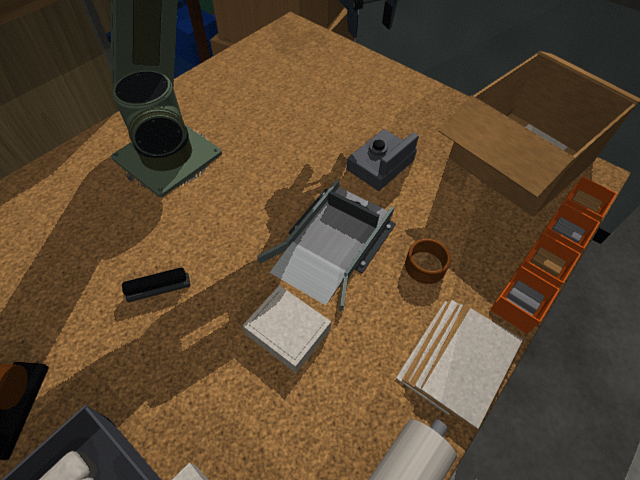

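The top view shows the scale at about (310,238), with its feed direction towards image left (world +y). The carton is at (394,206), the button at (203,261), the tape roll at (277,163) and the stapler at (438,310). I'll zoom in for exact edges.

Run:
```python
from h import *
im=cv2.imread("pics/t0.png")
cv2.imwrite("pics/t0z.png",cv2.resize(im[170:290,230:430],None,fx=4,fy=4,interpolation=cv2.INTER_CUBIC))
hsv=cv2.cvtColor(im,cv2.COLOR_BGR2HSV)
m=((hsv[...,1]<45)&(hsv[...,2]>140)).astype(np.uint8)*255
m[:,:367]=0;m[:170]=0;m[240:]=0;m[:,425:]=0
c=max(cv2.findContours(m,0,2)[0],key=cv2.contourArea)
r=cv2.minAreaRect(c);b=cv2.boxPoints(r);print(r);print(b.round(1));print(ray("top",b,40).round(1),ray("top",[r[0]],40))
```

```text
((393.1585388183594, 205.5731658935547), (48.64252853393555, 43.96452713012695), 85.03025817871094)
[[369.2 183.2]
 [413.  179.4]
 [417.2 227.9]
 [373.4 231.7]]
[[ 629.3  -90.1]
 [ 637.8 -205.6]
 [ 507.4 -210.5]
 [ 499.1  -96.8]] [[ 567.89459556 -150.74788404]]
```

View pics/t0z.png

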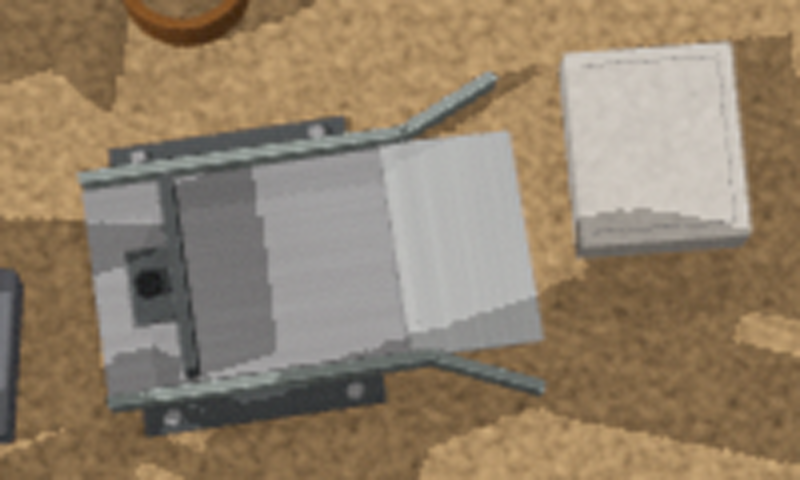

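The zoom gives these points (zoomed pixels): ramp foot corners (510,132) and (542,342), and fence tops from (82,178) to (402,131) and from (112,402) to (430,356). The carton's top corners are (568,57), (730,43), (748,231) and (582,236).

Run:
```python
from h import *
f=lambda p:np.array(p)/4+[230,170]-.375
def P(p,z): return ray("top",f(p),z)
foot=P([(510,132),(542,342)],0);print("foot",foot,foot.mean(0))
bend=P([(402,131),(430,356)],30);end=P([(82,178),(112,402)],30);print("bend",bend,bend.mean(0),"end",end,end.mean(0))
lip=P([(380,150),(408,335)],12);print("lip",lip,lip.mean(0))
a=end.mean(0)-bend.mean(0);print("axis ang",np.degrees(np.arctan2(a[1],a[0])),np.linalg.norm(a))
a2=end.mean(0)-foot.mean(0);print(np.degrees(np.arctan2(a2[1],a2[0])),np.linalg.norm(a2))
w=foot[0]-foot[1];print("from foot edge",np.degrees(np.arctan2(w[1],w[0]))+90)
c=P([(568,57),(730,43),(748,231),(582,236)],40);print("carton",c,c.mean(0))
d=(c[0]+c[3]-c[1]-c[2]);e=c[0]+c[1]-c[2]-c[3]
print(np.degrees(np.arctan2(d[1],d[0])),np.degrees(np.arctan2(e[1],e[0]))+90,np.linalg.norm(d)/2,np.linalg.norm(e)/2)
# button
im=cv2.imread("pics/t0.png");m=(im.max(2)<45).astype(np.uint8);m[:,:185]=0;m[:,222:]=0;m[:245]=0;m[277:]=0
cc=max(cv2.findContours(m,0,2)[0],key=cv2.contourArea);r=cv2.minEnclosingCircle(cc);print(r)
print("btn",ray("top",[r[0]],55))
im=cv2.imread("pics/s0.png");cv2.imwrite("pics/btn.png",np.hstack([cv2.resize(cv2.imread("pics/t0.png")[225:285,165:245],None,fx=5,fy=5),cv2.resize(im[120:180,340:420],None,fx=5,fy=5)]))
```

```text
foot [[587.44396465 -59.86982339]
 [444.54492839 -76.88234291]] [515.99444652 -68.37608315]
bend [[581.69628853  13.32327245]
 [431.71571018  -1.75902052]] [506.70599935   5.78212597] end [[553.35780193 223.75599172]
 [404.99423388 203.64865654]] [479.1760179  213.70232413]
lip [[573.49563596  27.72789885]
 [448.64488083  11.67896095]] [511.07025839  19.7034299 ]
axis ang 97.54245982731796 209.73485328348042
97.43651937671096 284.4711312897538
from foot edge 96.78926297943352
carton [[ 627.48434438  -96.51303252]
 [ 635.28370987 -203.35575452]
 [ 508.80407409 -209.19809362]
 [ 507.21901281 -101.59099306]] [ 569.69778529 -152.66446843]
92.50569207296193 92.53411063090972 107.32752892410278 123.49325068810704
((202.08621215820312, 261.362060546875), 5.343539237976074)
btn [[426.21896324 342.46883565]]
```

View pics/btn.png

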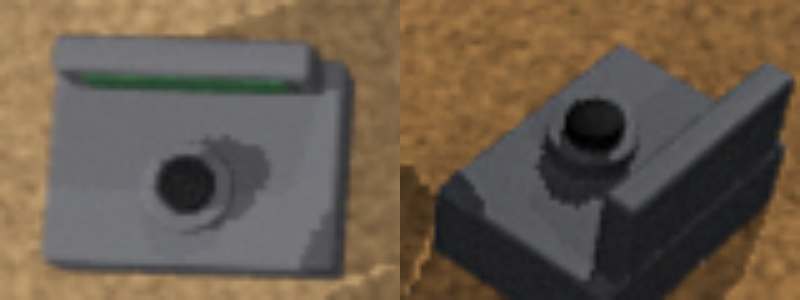

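```bash
R='x'; python3 -m crank '[{"dx":0.027,"dy":-0.0413,"yaw":0.324},{"dx":0.027,"dy":-0.0413,"yaw":0.324},{"dx":0.027,"dy":-0.0413,"yaw":0.324},{"dx":0.027,"dy":-0.0413,"yaw":0.324},{"dx":0.027,"dy":-0.0413,"yaw":0.324},{"dx":0.027,"dy":-0.0413,"yaw":0.324},{"dx":0.027,"dy":-0.0413,"yaw":0.324},{"dx":0.027,"dy":-0.0413,"yaw":0.324},{"dx":0.027,"dy":-0.0413,"yaw":0.324},{"dx":0.027,"dy":-0.0413,"yaw":0.324}]' 0.8
python3 -m crank '[{"dx":0.027,"dy":-0.0413,"yaw":0.324},{"dx":0.027,"dy":-0.0413,"yaw":0.324},{"dx":0.027,"dy":-0.0413,"yaw":0.324},{"dx":0.027,"dy":-0.0413,"yaw":0.324},{"dx":0.027,"dy":-0.0413,"yaw":0.324},{"dx":0.027,"dy":-0.0413,"yaw":0.324},{"dx":0.027,"dy":-0.0413,"yaw":0.324},{"dx":0.027,"dy":-0.0413,"yaw":0.324},{"dx":0.027,"dy":-0.0413,"yaw":0.324},{"dx":0.027,"dy":-0.0413,"yaw":0.324},{}]'
python3 -m crank '[{},{}]'
```

```text
validation failed for argument at $[0]...
validation failed for argument at $[0]...
validation failed for argument at $[0]...
```

```bash
python3 -m crank '[{"dx":0.027,"dy":-0.0413,"dz":0,"yaw":0.324},{"dx":0.027,"dy":-0.0413,"dz":0,"yaw":0.324},{"dx":0.027,"dy":-0.0413,"dz":0,"yaw":0.324},{"dx":0.027,"dy":-0.0413,"dz":0,"yaw":0.324},{"dx":0.027,"dy":-0.0413,"dz":0,"yaw":0.324},{"dx":0.027,"dy":-0.0413,"dz":0,"yaw":0.324},{"dx":0.027,"dy":-0.0413,"dz":0,"yaw":0.324},{"dx":0.027,"dy":-0.0413,"dz":0,"yaw":0.324},{"dx":0.027,"dy":-0.0413,"dz":0,"yaw":0.324},{"dx":0.027,"dy":-0.0413,"dz":0,"yaw":0.324}]' 0.8
```

```text
time_s: 1.35
ee_pos: [459.6, 189.4, 221.7]
ee_rot: [-180.0, -0.0, 171.2]
force: [0.1, -0.1, -0.4]
gripper_width: 72.8
gripper_force: 0.0
```

```bash
python3 -m crank '[{"dx":0.027,"dy":-0.0413,"dz":0,"yaw":0.324},{"dx":0.027,"dy":-0.0413,"dz":0,"yaw":0.324},{"dx":0.027,"dy":-0.0413,"dz":0,"yaw":0.324},{"dx":0.027,"dy":-0.0413,"dz":0,"yaw":0.324},{"dx":0.027,"dy":-0.0413,"dz":0,"yaw":0.324},{"dx":0.027,"dy":-0.0413,"dz":0,"yaw":0.324},{"dx":0.027,"dy":-0.0413,"dz":0,"yaw":0.324},{"dx":0.027,"dy":-0.0413,"dz":0,"yaw":0.324},{"dx":0.027,"dy":-0.0413,"dz":0,"yaw":0.324},{"dx":0.027,"dy":-0.0413,"dz":0,"yaw":0.324}]'
python3 -m crank '[{"dx":0,"dy":0,"dz":-0.05,"yaw":0},{"dx":0,"dy":0,"dz":-0.05,"yaw":0},{"dx":0,"dy":0,"dz":-0.05,"yaw":0},{"dx":0,"dy":0,"dz":-0.05,"yaw":0},{"dx":0,"dy":0,"dz":-0.045,"yaw":0},{"dx":0,"dy":0,"dz":0,"yaw":0}]'
python3 - <<'E'
from h import *
im=grab("top","pics/t1.png");cv2.imwrite("pics/t1z.png",cv2.resize(im[150:290,330:480,::-1],None,fx=4,fy=4))
E
```

```text
time_s: 2.6
ee_pos: [675.6, -140.9, 221.3]
ee_rot: [180.0, -0.1, -172.6]
force: [-0.0, -0.1, 0.2]
gripper_width: 72.8
gripper_force: 0.0
time_s: 3.35
ee_pos: [672.6, -139.2, 22.3]
ee_rot: [179.8, -0.4, -172.6]
force: [-0.3, 0.7, 1.0]
gripper_width: 73.1
gripper_force: 0.0
```

View pics/t1z.png

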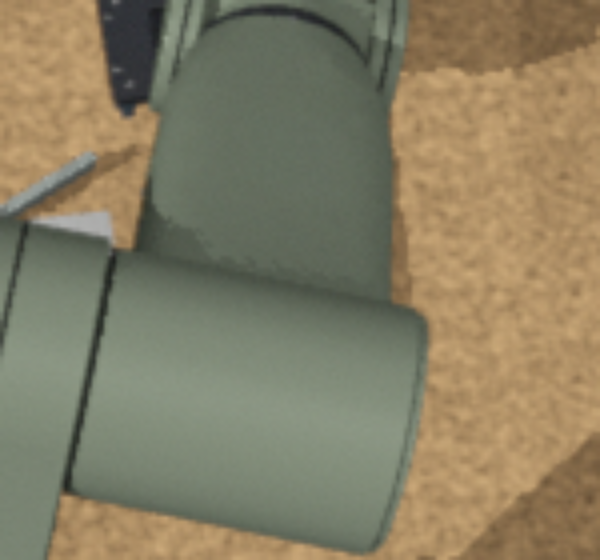

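The arm hides the carton in this view. I'll push sideways slowly and watch the force.

```bash
python3 -m crank '[{"dx":-0.0062,"dy":-0.0008,"dz":0,"yaw":0},{"dx":-0.0062,"dy":-0.0008,"dz":0,"yaw":0},{"dx":-0.003,"dy":-0.0004,"dz":0,"yaw":0},{"dx":-0.003,"dy":-0.0004,"dz":0,"yaw":0},{"dx":-0.003,"dy":-0.0004,"dz":0,"yaw":0},{"dx":-0.003,"dy":-0.0004,"dz":0,"yaw":0}]'
python3 -m crank '[{"dx":-0.003,"dy":-0.0004,"dz":0,"yaw":0},{"dx":-0.003,"dy":-0.0004,"dz":0,"yaw":0},{"dx":-0.003,"dy":-0.0004,"dz":0,"yaw":0}]'
python3 -m crank '[{"dx":-0.003,"dy":-0.0004,"dz":0,"yaw":0},{"dx":-0.003,"dy":-0.0004,"dz":0,"yaw":0},{"dx":-0.003,"dy":-0.0004,"dz":0,"yaw":0}]'
```

```text
time_s: 4.15
ee_pos: [655.6, -142.4, 26.0]
ee_rot: [180.0, 0.0, -172.6]
force: [-0.1, -0.4, 0.0]
gripper_width: 73.0
gripper_force: 0.0
time_s: 4.53
ee_pos: [648.7, -143.2, 26.0]
ee_rot: [180.0, 0.0, -172.6]
force: [1.7, 1.3, -0.8]
gripper_width: 72.7
gripper_force: 0.8
time_s: 4.9
ee_pos: [641.2, -144.2, 26.0]
ee_rot: [180.0, 0.0, -172.6]
force: [1.0, 0.4, -0.1]
gripper_width: 73.3
gripper_force: 0.8
```

```bash
python3 -m crank '[{"dx":-0.004,"dy":-0.0005,"dz":0,"yaw":0},{"dx":-0.004,"dy":-0.0005,"dz":0,"yaw":0},{"dx":-0.004,"dy":-0.0005,"dz":0,"yaw":0},{"dx":-0.004,"dy":-0.0005,"dz":0,"yaw":0},{"dx":-0.004,"dy":-0.0005,"dz":0,"yaw":0},{"dx":-0.004,"dy":-0.0005,"dz":0,"yaw":0},{"dx":-0.004,"dy":-0.0005,"dz":0,"yaw":0},{"dx":-0.004,"dy":-0.0005,"dz":0,"yaw":0},{"dx":-0.004,"dy":-0.0005,"dz":0,"yaw":0}]'
python3 -m crank '[{"dx":-0.002,"dy":-0.0002,"dz":0,"yaw":0},{"dx":0,"dy":0,"dz":0,"yaw":0}]'
python3 -m crank '[{"dx":0.01,"dy":0.001,"dz":0,"yaw":0},{"dx":0.03,"dy":0.001,"dz":0.02,"yaw":0},{"dx":0,"dy":0,"dz":0.06,"yaw":0},{"dx":0.0,"dy":-0.05,"dz":0.06,"yaw":-1},{"dx":0,"dy":-0.06,"dz":0,"yaw":-1},{"dx":0,"dy":-0.06,"dz":0,"yaw":-1},{"dx":0,"dy":-0.06,"dz":0,"yaw":-1},{"dx":0,"dy":-0.06,"dz":0,"yaw":-1},{"dx":0,"dy":-0.05,"dz":0,"yaw":-1}]'
python3 - <<'E'
from h import *
im=grab("top","pics/t2.png");cv2.imwrite("pics/t2z.png",cv2.resize(im[170:290,250:450,::-1],None,fx=4,fy=4,interpolation=cv2.INTER_CUBIC))
E
```

```text
time_s: 6.02
ee_pos: [612.4, -147.9, 26.0]
ee_rot: [180.0, 0.0, -172.6]
force: [1.2, 0.4, -1.1]
gripper_width: 73.1
gripper_force: 0.9
time_s: 6.28
ee_pos: [610.6, -148.0, 26.0]
ee_rot: [180.0, -0.0, -172.6]
force: [1.0, 0.1, 0.4]
gripper_width: 72.7
gripper_force: 0.4
time_s: 7.4
ee_pos: [642.6, -420.2, 137.5]
ee_rot: [180.0, -0.1, 157.2]
force: [0.1, -0.4, 0.7]
gripper_width: 73.2
gripper_force: 0.0
```

View pics/t2z.png

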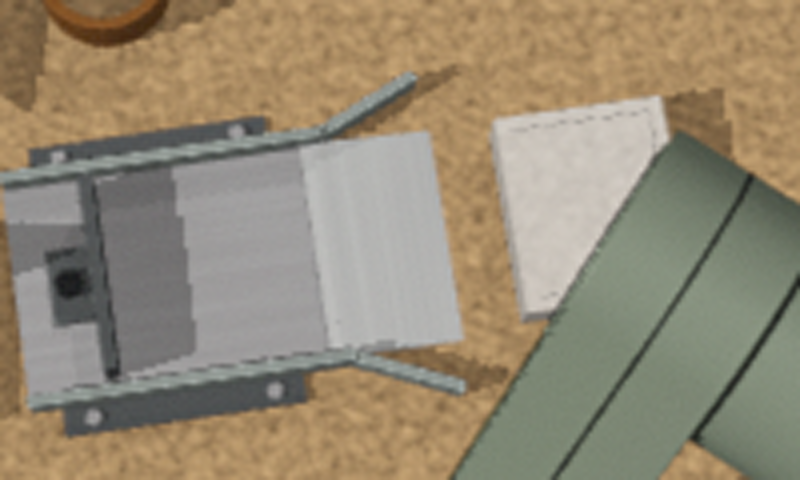

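Carton top corners, in zoomed pixels: (497,121), (660,98) and (525,308). It now looks parallel to the lane.

Run:
```python
from h import *
c=ray("top",np.array([(497,121),(525,308),(660,98)])/4+[250,170]-.375,40);print(c)
a=np.radians(97.4);X=np.array([np.cos(a),np.sin(a)]);Y=np.array([-X[1],X[0]]);o=np.array([516.,-68.4])+88*X;print(o)
print([( (p-o)@X,(p-o)@Y) for p in c]);print(np.degrees(np.arctan2(*(c[0]-c[1])[::-1])), np.degrees(np.arctan2(*(c[0]-c[2])[::-1])))
f=ray("top",np.array([(320,131),(356,355)])/4+[250,170]-.375,30);print([((p-o)@X,(p-o)@Y) for p in f])
print("tool",[(np.array([642.6,-420.2])-o)@v for v in(X,Y)])
```

```text
[[ 584.03823738 -100.95626967]
 [ 459.64317498 -114.77266702]
 [ 597.82857951 -208.18154958]]
[504.6659875   18.86706229]
[(np.float64(-129.0481391564991), np.float64(-63.27845377246936)), (np.float64(-126.72792570436653), np.float64(61.8600334859443)), (np.float64(-237.15649246706758), np.float64(-63.143794490091466))]
6.337791156019246 97.3286326696682
[(np.float64(-14.116981065607744), np.float64(-75.86529125539386)), (np.float64(-14.992385417955981), np.float64(74.91309348761699))]
tool [np.float64(-453.17543745309064), np.float64(-80.23527828171265)]
```

```bash
python3 -m crank '[{"dx":-0.0103,"dy":0.0148,"dz":0,"yaw":-1},{"dx":-0.0103,"dy":0.0148,"dz":0,"yaw":-1},{"dx":-0.0103,"dy":0.0148,"dz":0,"yaw":-1},{"dx":-0.0103,"dy":0.0148,"dz":0,"yaw":-1},{"dx":-0.0103,"dy":0.0148,"dz":0,"yaw":-1},{"dx":-0.0103,"dy":0.0148,"dz":0,"yaw":-1},{"dx":-0.0103,"dy":0.0148,"dz":0,"yaw":-1},{"dx":-0.0103,"dy":0.0148,"dz":0,"yaw":-1},{"dx":-0.0103,"dy":0.0148,"dz":0,"yaw":-1},{"dx":-0.0103,"dy":0.0148,"dz":0,"yaw":-1}]'
python3 -m crank '[{"dx":-0.0103,"dy":0.0148,"dz":-0.02,"yaw":-1},{"dx":-0.0103,"dy":0.0148,"dz":-0.04,"yaw":-0.96},{"dx":0,"dy":0,"dz":-0.05,"yaw":0},{"dx":0,"dy":0,"dz":-0.03,"yaw":0},{"dx":0,"dy":0,"dz":0,"yaw":0}]'
```

```text
time_s: 8.7
ee_pos: [560.2, -299.3, 137.8]
ee_rot: [-180.0, -0.0, 107.2]
force: [0.7, 0.9, 1.1]
gripper_width: 73.0
gripper_force: 0.0
time_s: 9.32
ee_pos: [542.7, -275.4, 24.0]
ee_rot: [-179.8, -0.2, 97.6]
force: [-0.5, 0.4, 0.9]
gripper_width: 72.9
gripper_force: 0.0
```

```bash
python3 -m crank '[{"dx":-0.0013,"dy":0.01,"dz":0,"yaw":0},{"dx":-0.0013,"dy":0.01,"dz":0,"yaw":0},{"dx":-0.0013,"dy":0.01,"dz":0,"yaw":0},{"dx":-0.0006,"dy":0.005,"dz":0,"yaw":0},{"dx":-0.0004,"dy":0.003,"dz":0,"yaw":0},{"dx":-0.0004,"dy":0.003,"dz":0,"yaw":0},{"dx":-0.0004,"dy":0.003,"dz":0,"yaw":0},{"dx":-0.0004,"dy":0.003,"dz":0,"yaw":0},{"dx":-0.0004,"dy":0.003,"dz":0,"yaw":0},{"dx":-0.0004,"dy":0.003,"dz":0,"yaw":0}]'
python3 -m crank '[{"dx":-0.0005,"dy":0.004,"dz":0,"yaw":0},{"dx":-0.0005,"dy":0.004,"dz":0,"yaw":0},{"dx":-0.0005,"dy":0.004,"dz":0,"yaw":0},{"dx":-0.0005,"dy":0.004,"dz":0,"yaw":0},{"dx":-0.0005,"dy":0.004,"dz":0,"yaw":0}]'
```

```text
time_s: 10.58
ee_pos: [538.7, -234.2, 26.0]
ee_rot: [180.0, 0.1, 97.6]
force: [0.7, -2.1, -1.1]
gripper_width: 73.2
gripper_force: 0.9
time_s: 11.2
ee_pos: [536.5, -217.7, 26.0]
ee_rot: [180.0, 0.0, 97.6]
force: [1.4, -1.3, 0.0]
gripper_width: 73.1
gripper_force: 0.9
```

```bash
python3 -m crank '[{"dx":-0.0007,"dy":0.005,"dz":0,"yaw":0},{"dx":-0.0007,"dy":0.005,"dz":0,"yaw":0},{"dx":-0.0007,"dy":0.005,"dz":0,"yaw":0},{"dx":-0.0007,"dy":0.005,"dz":0,"yaw":0},{"dx":-0.0007,"dy":0.005,"dz":0,"yaw":0}]'
for i in 1; do python3 -m crank '[{"dx":-0.0005,"dy":0.0035,"dz":0,"yaw":0},{"dx":-0.0005,"dy":0.0035,"dz":0,"yaw":0},{"dx":-0.0005,"dy":0.0035,"dz":0,"yaw":0}]'; done
python3 -m crank '[{"dx":-0.0005,"dy":0.0035,"dz":0,"yaw":0},{"dx":-0.0005,"dy":0.0035,"dz":0,"yaw":0},{"dx":-0.0005,"dy":0.0035,"dz":0,"yaw":0}]'
```

```text
time_s: 11.82
ee_pos: [533.7, -197.7, 26.0]
ee_rot: [180.0, -0.0, 97.6]
force: [0.6, -1.5, -0.7]
gripper_width: 72.8
gripper_force: 0.9
time_s: 12.2
ee_pos: [532.5, -189.5, 26.0]
ee_rot: [180.0, 0.0, 97.6]
force: [0.1, -2.0, -0.6]
gripper_width: 72.7
gripper_force: 1.1
time_s: 12.58
ee_pos: [531.3, -180.9, 26.0]
ee_rot: [180.0, 0.0, 97.6]
force: [0.8, -2.2, -1.1]
gripper_width: 73.1
gripper_force: 1.1
```

```bash
python3 -m crank '[{"dx":-0.0006,"dy":0.0045,"dz":0,"yaw":0},{"dx":-0.0006,"dy":0.0045,"dz":0,"yaw":0},{"dx":-0.0006,"dy":0.0045,"dz":0,"yaw":0},{"dx":-0.0006,"dy":0.0045,"dz":0,"yaw":0}]'
python3 -m crank '[{"dx":-0.0006,"dy":0.0045,"dz":0,"yaw":0},{"dx":-0.0006,"dy":0.0045,"dz":0,"yaw":0},{"dx":-0.0006,"dy":0.0045,"dz":0,"yaw":0},{"dx":-0.0006,"dy":0.0045,"dz":0,"yaw":0}]'
python3 -m crank '[{"dx":-0.0006,"dy":0.0045,"dz":0,"yaw":0},{"dx":-0.0006,"dy":0.0045,"dz":0,"yaw":0},{"dx":-0.0006,"dy":0.0045,"dz":0,"yaw":0},{"dx":-0.0006,"dy":0.0045,"dz":0,"yaw":0}]'
```

```text
time_s: 13.08
ee_pos: [529.4, -166.5, 26.0]
ee_rot: [180.0, -0.0, 97.6]
force: [0.6, -2.5, -1.2]
gripper_width: 73.0
gripper_force: 1.1
time_s: 13.58
ee_pos: [527.4, -152.1, 25.9]
ee_rot: [-180.0, -0.0, 97.6]
force: [1.0, -1.5, -2.2]
gripper_width: 72.8
gripper_force: 1.0
time_s: 14.08
ee_pos: [525.5, -137.7, 26.0]
ee_rot: [180.0, -0.0, 97.6]
force: [0.5, -2.5, -0.6]
gripper_width: 73.1
gripper_force: 1.0
```

```bash
python3 -m crank '[{"dx":-0.0006,"dy":0.0045,"dz":0,"yaw":0},{"dx":-0.0006,"dy":0.0045,"dz":0,"yaw":0},{"dx":-0.0006,"dy":0.0045,"dz":0,"yaw":0},{"dx":-0.0006,"dy":0.0045,"dz":0,"yaw":0}]'
python3 -m crank '[{"dx":-0.0006,"dy":0.0045,"dz":0,"yaw":0},{"dx":-0.0006,"dy":0.0045,"dz":0,"yaw":0},{"dx":-0.0006,"dy":0.0045,"dz":0,"yaw":0},{"dx":-0.0006,"dy":0.0045,"dz":0,"yaw":0}]'
python3 -m crank '[{"dx":-0.0005,"dy":0.0035,"dz":0,"yaw":0},{"dx":-0.0005,"dy":0.0035,"dz":0,"yaw":0},{"dx":-0.0005,"dy":0.0035,"dz":0,"yaw":0},{"dx":0,"dy":0,"dz":0,"yaw":0}]'
```

```text
time_s: 14.58
ee_pos: [523.6, -123.3, 26.0]
ee_rot: [180.0, -0.0, 97.6]
force: [0.0, -1.6, -1.0]
gripper_width: 73.3
gripper_force: 1.0
time_s: 15.08
ee_pos: [521.7, -108.9, 26.0]
ee_rot: [180.0, 0.0, 97.6]
force: [0.9, -1.5, -1.8]
gripper_width: 72.8
gripper_force: 1.0
time_s: 15.58
ee_pos: [520.5, -100.4, 26.0]
ee_rot: [180.0, -0.0, 97.6]
force: [-0.1, 0.1, -1.6]
gripper_width: 73.2
gripper_force: 0.3
```

```bash
python3 -m crank '[{"dx":-0.0005,"dy":0.0038,"dz":0,"yaw":0},{"dx":-0.0005,"dy":0.0038,"dz":0,"yaw":0},{"dx":-0.0005,"dy":0.0038,"dz":0.0003,"yaw":0}]'
python3 -m crank '[{"dx":-0.0005,"dy":0.0038,"dz":0.0006,"yaw":0},{"dx":-0.0005,"dy":0.0038,"dz":0.0006,"yaw":0}]'
python3 -m crank '[{"dx":-0.0005,"dy":0.0038,"dz":0.0006,"yaw":0},{"dx":-0.0005,"dy":0.0038,"dz":0.0006,"yaw":0}]'
```

```text
time_s: 15.95
ee_pos: [519.4, -91.5, 26.3]
ee_rot: [180.0, 0.0, 97.6]
force: [-0.1, -3.0, -0.6]
gripper_width: 72.7
gripper_force: 1.4
time_s: 16.2
ee_pos: [518.6, -85.4, 27.3]
ee_rot: [180.0, 0.0, 97.6]
force: [0.1, -4.4, -0.6]
gripper_width: 73.4
gripper_force: 1.6
time_s: 16.45
ee_pos: [517.9, -79.4, 28.3]
ee_rot: [180.0, 0.0, 97.6]
force: [0.8, -3.9, 0.0]
gripper_width: 73.1
gripper_force: 1.7
```

```bash
python3 -m crank '[{"dx":-0.0005,"dy":0.0038,"dz":0.0006,"yaw":0},{"dx":-0.0005,"dy":0.0038,"dz":0.0006,"yaw":0}]'
python3 -m crank '[{"dx":-0.0005,"dy":0.0038,"dz":0.0006,"yaw":0},{"dx":-0.0005,"dy":0.0038,"dz":0.0006,"yaw":0}]'
python3 -m crank '[{"dx":-0.0005,"dy":0.0038,"dz":0.0006,"yaw":0},{"dx":0,"dy":0,"dz":0.0006,"yaw":0}]'
python3 - <<'E'
from h import *
im=grab("scene","pics/s1.png");cv2.imwrite("pics/s1z.png",cv2.resize(im[170:330,240:440,::-1],None,fx=4,fy=3.75,interpolation=cv2.INTER_CUBIC))
E
```

```text
time_s: 16.7
ee_pos: [517.1, -73.3, 29.3]
ee_rot: [180.0, 0.0, 97.6]
force: [0.9, -3.6, 1.2]
gripper_width: 73.1
gripper_force: 2.0
time_s: 16.95
ee_pos: [516.3, -67.3, 30.3]
ee_rot: [180.0, 0.0, 97.6]
force: [-0.5, -4.4, 2.3]
gripper_width: 73.0
gripper_force: 2.3
time_s: 17.2
ee_pos: [515.8, -63.8, 31.1]
ee_rot: [180.0, -0.0, 97.6]
force: [0.7, -2.7, 1.5]
gripper_width: 73.3
gripper_force: 1.1
```

View pics/s1z.png

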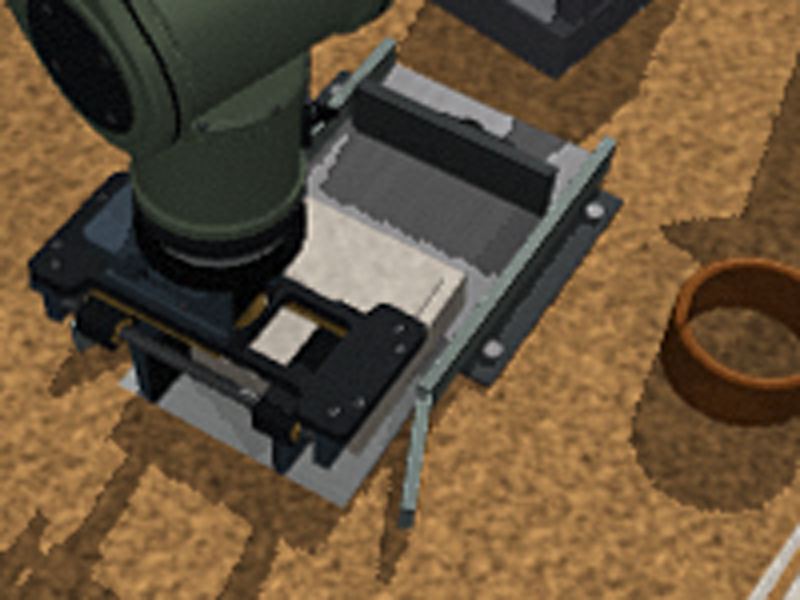

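The carton is square in the lane on the ramp, with its front past the lip. I'll carry on, rising a bit faster.

```bash
python3 -m crank '[{"dx":-0.0005,"dy":0.0036,"dz":0.001,"yaw":0},{"dx":-0.0005,"dy":0.0036,"dz":0.001,"yaw":0}]'
python3 -m crank '[{"dx":-0.0005,"dy":0.0036,"dz":0.0012,"yaw":0},{"dx":-0.0005,"dy":0.0036,"dz":0.0012,"yaw":0}]'
python3 -m crank '[{"dx":-0.0005,"dy":0.0036,"dz":0.0015,"yaw":0},{"dx":0,"dy":0,"dz":0.0006,"yaw":0}]'
```

```text
time_s: 17.5
ee_pos: [515.2, -58.8, 32.9]
ee_rot: [180.0, 0.0, 97.6]
force: [0.6, -5.7, 3.8]
gripper_width: 73.0
gripper_force: 2.7
time_s: 17.75
ee_pos: [513.3, -52.1, 34.1]
ee_rot: [-179.9, -0.0, 97.6]
force: [0.2, -2.3, -0.9]
gripper_width: 72.8
gripper_force: 0.7
time_s: 18.0
ee_pos: [513.4, -49.3, 36.1]
ee_rot: [-180.0, -0.0, 97.6]
force: [-0.9, 0.1, 0.9]
gripper_width: 73.0
gripper_force: 0.0
```

```bash
python3 -m crank '[{"dx":-0.0005,"dy":0.0036,"dz":0,"yaw":0},{"dx":-0.0005,"dy":0.0036,"dz":0,"yaw":0}]'
python3 -m crank '[{"dx":-0.0005,"dy":0.0036,"dz":0,"yaw":0},{"dx":-0.0005,"dy":0.0036,"dz":0,"yaw":0}]'
python3 -m crank '[{"dx":-0.0005,"dy":0.0036,"dz":-0.0003,"yaw":0},{"dx":-0.0005,"dy":0.0036,"dz":-0.0003,"yaw":0}]'
python3 -m crank '[{"dx":-0.0005,"dy":0.0036,"dz":-0.0003,"yaw":0},{"dx":-0.0005,"dy":0.0036,"dz":-0.0003,"yaw":0}]'
```

```text
time_s: 18.25
ee_pos: [512.9, -44.1, 36.2]
ee_rot: [180.0, 0.0, 97.6]
force: [-0.3, -1.5, -1.5]
gripper_width: 73.0
gripper_force: 0.8
time_s: 18.5
ee_pos: [512.1, -38.2, 36.2]
ee_rot: [180.0, 0.0, 97.6]
force: [-0.2, -2.5, -1.4]
gripper_width: 73.1
gripper_force: 0.8
time_s: 18.75
ee_pos: [511.3, -32.4, 35.7]
ee_rot: [180.0, 0.0, 97.6]
force: [-0.0, -1.8, -1.1]
gripper_width: 73.0
gripper_force: 0.8
time_s: 19.0
ee_pos: [510.5, -26.6, 35.2]
ee_rot: [180.0, -0.0, 97.6]
force: [-0.4, -1.4, -1.0]
gripper_width: 72.8
gripper_force: 0.8
```

```bash
python3 -m crank '[{"dx":-0.0005,"dy":0.0036,"dz":-0.0003,"yaw":0},{"dx":-0.0005,"dy":0.0036,"dz":-0.0003,"yaw":0},{"dx":-0.0005,"dy":0.0036,"dz":-0.0003,"yaw":0},{"dx":-0.0005,"dy":0.0036,"dz":-0.0003,"yaw":0}]'
python3 -m crank '[{"dx":-0.0005,"dy":0.0036,"dz":-0.0003,"yaw":0},{"dx":-0.0005,"dy":0.0036,"dz":-0.0003,"yaw":0},{"dx":-0.0005,"dy":0.0036,"dz":-0.0003,"yaw":0},{"dx":-0.0005,"dy":0.0036,"dz":-0.0003,"yaw":0}]'
python3 -m crank '[{"dx":-0.0003,"dy":0.0025,"dz":-0.0003,"yaw":0},{"dx":-0.0003,"dy":0.0025,"dz":-0.0003,"yaw":0}]'
python3 -m crank '[{"dx":-0.0003,"dy":0.0025,"dz":-0.0003,"yaw":0},{"dx":-0.0003,"dy":0.0025,"dz":-0.0003,"yaw":0}]'
```

```text
time_s: 19.5
ee_pos: [509.0, -15.1, 34.4]
ee_rot: [180.0, 0.0, 97.6]
force: [-0.0, -2.7, -0.0]
gripper_width: 73.0
gripper_force: 1.0
time_s: 20.0
ee_pos: [507.6, -3.7, 33.6]
ee_rot: [180.0, 0.0, 97.6]
force: [-0.3, -3.4, 2.8]
gripper_width: 73.3
gripper_force: 1.6
time_s: 20.25
ee_pos: [507.1, 0.3, 33.0]
ee_rot: [180.0, 0.0, 97.6]
force: [-0.5, -2.6, 1.4]
gripper_width: 72.9
gripper_force: 1.4
time_s: 20.5
ee_pos: [506.4, 4.3, 32.4]
ee_rot: [180.0, 0.0, 97.6]
force: [0.5, -3.8, 1.8]
gripper_width: 73.0
gripper_force: 1.6
```

```bash
cat > ok.py <<'E'
import sys
from workcell import telemetry
s=telemetry.state();f=s["force"]
print(round(s["time_s"],2),s["ee_pos"].round(1) if hasattr(s["ee_pos"],"round") else s["ee_pos"],[round(float(v),1) for v in f])
sys.exit(0 if f[1]>-float(sys.argv[1]) else 1)
E
python3 -m crank '[{"dx":-0.0002,"dy":0.002,"dz":0,"yaw":0},{"dx":-0.0002,"dy":0.002,"dz":0,"yaw":0}]' >/dev/null; python3 ok.py 6 &&
python3 -m crank '[{"dx":-0.0002,"dy":0.002,"dz":0,"yaw":0},{"dx":-0.0002,"dy":0.002,"dz":0,"yaw":0}]' >/dev/null; python3 ok.py 6 && 
python3 -m crank '[{"dx":-0.0002,"dy":0.0015,"dz":0,"yaw":0},{"dx":-0.0002,"dy":0.0015,"dz":0,"yaw":0}]' >/dev/null; python3 ok.py 6 && 
python3 -m crank '[{"dx":-0.0002,"dy":0.0015,"dz":0,"yaw":0},{"dx":-0.0002,"dy":0.0015,"dz":0,"yaw":0}]' >/dev/null; python3 ok.py 6
```

```text
20.75 [506.    7.5  32.4] [0.3, -3.1, 1.5]
21.0 [505.7  10.7  32.3] [0.6, -2.5, 2.2]
21.25 [505.4  13.1  32.4] [0.8, -3.0, 1.2]
21.5 [505.1  15.5  32.3] [-0.1, -2.9, 1.0]
```

```bash
python3 -m crank '[{"dx":-0.0002,"dy":0.0015,"dz":0,"yaw":0},{"dx":-0.0002,"dy":0.0015,"dz":0,"yaw":0}]' >/dev/null; python3 ok.py 5 &&
python3 -m crank '[{"dx":-0.0002,"dy":0.0015,"dz":0,"yaw":0},{"dx":-0.0002,"dy":0.0015,"dz":0,"yaw":0}]' >/dev/null; python3 ok.py 5 && 
python3 -m crank '[{"dx":-0.0002,"dy":0.0015,"dz":0,"yaw":0},{"dx":-0.0002,"dy":0.0015,"dz":0,"yaw":0}]' >/dev/null; python3 ok.py 5 && 
python3 -m crank '[{"dx":-0.0002,"dy":0.0015,"dz":0,"yaw":0},{"dx":-0.0002,"dy":0.0015,"dz":0,"yaw":0}]' >/dev/null; python3 ok.py 5 &&
python3 -m crank '[{"dx":-0.0002,"dy":0.0015,"dz":0,"yaw":0},{"dx":-0.0002,"dy":0.0015,"dz":0,"yaw":0}]' >/dev/null; python3 ok.py 5
```

```text
21.75 [504.7  17.9  32.3] [0.0, -3.0, 1.3]
22.0 [504.4  20.3  32.3] [0.9, -3.1, 1.1]
22.25 [504.1  22.7  32.4] [-0.4, -1.9, 0.8]
22.5 [503.8  25.1  32.3] [0.1, -2.8, 0.4]
22.75 [503.4  27.3  32.4] [0.2, -7.4, 0.5]
```

```bash
python3 -m crank '[{"dx":0,"dy":0,"dz":0,"yaw":0},{"dx":0,"dy":0,"dz":0,"yaw":0}]'; python3 ok.py 8 &&
python3 -m crank '[{"dx":0,"dy":0.0004,"dz":0,"yaw":0},{"dx":0,"dy":0,"dz":0,"yaw":0}]' >/dev/null; python3 ok.py 8
python3 - <<'E'
from h import *
a=grab("scene","pics/s2.png")
cv2.imwrite("pics/s2z.png",cv2.resize(a[170:320,260:430,::-1],None,fx=4,fy=4,interpolation=cv2.INTER_CUBIC))
E
```

```text
time_s: 23.0
ee_pos: [503.5, 27.3, 32.3]
ee_rot: [-180.0, 0.0, 97.6]
force: [-0.0, -4.8, 0.2]
gripper_width: 73.1
gripper_force: 2.0
23.0 [503.5  27.3  32.3] [-0.0, -4.8, 0.2]
23.25 [503.4  27.3  32.3] [0.9, -6.4, -0.0]
```

View pics/s2z.png

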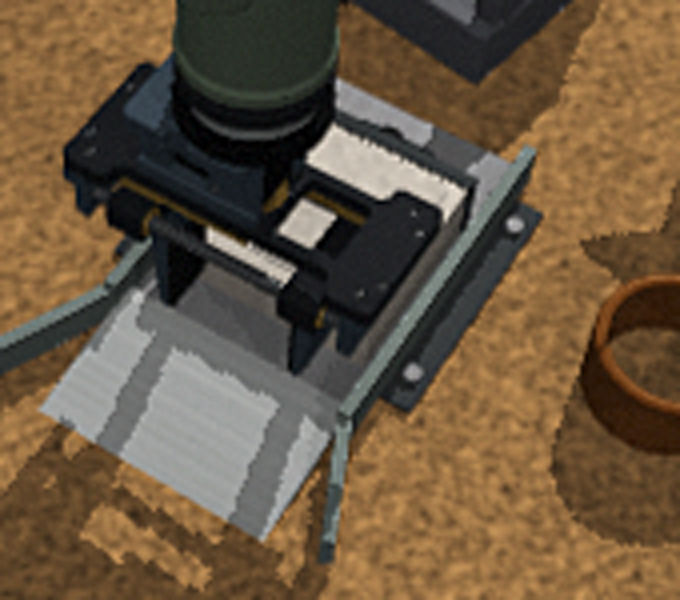

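```bash
python3 -m crank '[{"dx":0,"dy":0.0005,"dz":0,"yaw":0},{"dx":0,"dy":0,"dz":0,"yaw":0}]' >/dev/null; python3 ok.py 8 && python3 -m crank '[{"dx":0,"dy":0,"dz":0,"yaw":0}]' >/dev/null; python3 ok.py 8
python3 -m crank '[{"dx":0.0003,"dy":-0.003,"dz":0,"yaw":0},{"dx":0.001,"dy":-0.01,"dz":0,"yaw":0},{"dx":0.004,"dy":-0.03,"dz":0,"yaw":0},{"dx":0,"dy":-0.02,"dz":0.04,"yaw":0},{"dx":0,"dy":0,"dz":0.07,"yaw":0},{"dx":0,"dy":0,"dz":0.07,"yaw":0},{"dx":-0.04,"dy":0,"dz":0.03,"yaw":0},{"dx":-0.05,"dy":0,"dz":0,"yaw":0},{"dx":-0.05,"dy":0,"dz":0,"yaw":0},{"dx":0,"dy":0,"dz":0,"yaw":0}]' 0
python3 - <<'E'
from h import *
def cast(n,uv):
    c=eyes.calibration(n);K=np.array(c["camera_matrix"]);T=np.array(c["world_from_camera"])
    d=T[:3,:3]@np.linalg.inv(K)@[*uv,1.];return T[:3,3],d/np.linalg.norm(d)
o1,d1=cast("top",(201.8,261.4));o2,d2=cast("scene",(378.6,144.))
t=np.linalg.lstsq(np.c_[d1,-d2],o2-o1,rcond=None)[0];print("btn",o1+t[0]*d1,o2+t[1]*d2)
im=grab("top","pics/t3.png");cv2.imwrite("pics/t3z.png",cv2.resize(im[190:285,180:380,::-1],None,fx=4,fy=4,interpolation=cv2.INTER_CUBIC))
E
```

```text
23.55 [503.5  27.3  32.4] [0.3, -7.8, 1.6]
23.68 [503.5  27.3  32.4] [-0.0, -7.2, 0.3]
time_s: 24.92
ee_pos: [393.0, -22.0, 200.4]
ee_rot: [-179.9, -0.0, 97.6]
force: [0.9, -0.6, 0.7]
gripper_width: 0.6
gripper_force: 0.0
btn [425.07504995 341.87065228  61.85826528] [426.29366617 342.95869057  62.25631874]
```

View pics/t3z.png

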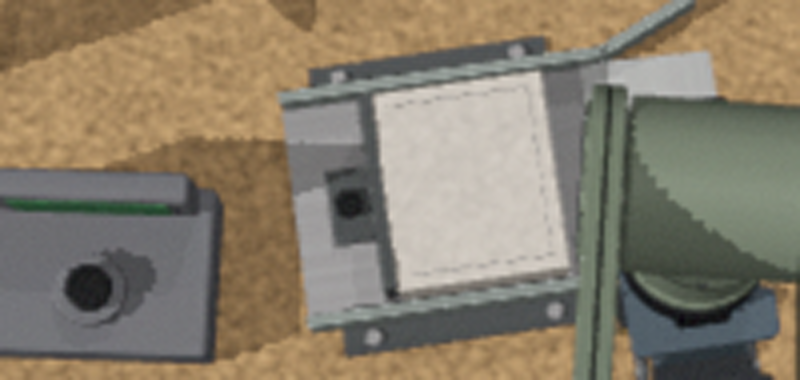

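The carton sits flush against the backstop and centred. The button is at about (425.7, 342.4), with its top near z = 62.

```bash
python3 -m crank '[{"dx":0.0041,"dy":0.0455,"dz":0,"yaw":0},{"dx":0.0041,"dy":0.0455,"dz":0,"yaw":0},{"dx":0.0041,"dy":0.0455,"dz":0,"yaw":0},{"dx":0.0041,"dy":0.0455,"dz":0,"yaw":0},{"dx":0.0041,"dy":0.0455,"dz":0,"yaw":0},{"dx":0.0041,"dy":0.0455,"dz":0,"yaw":0},{"dx":0.0041,"dy":0.0455,"dz":0,"yaw":0},{"dx":0.0041,"dy":0.0455,"dz":0,"yaw":0},{"dx":0.0041,"dy":0.0455,"dz":0,"yaw":0},{"dx":0.0041,"dy":0.0455,"dz":0,"yaw":0}]' 0
python3 -m crank '[{"dx":0,"dy":0,"dz":-0.05,"yaw":0},{"dx":0,"dy":0,"dz":-0.05,"yaw":0},{"dx":0,"dy":0,"dz":-0.04,"yaw":0},{"dx":0,"dy":0,"dz":-0.01,"yaw":0},{"dx":0,"dy":0,"dz":0,"yaw":0}]'
```

```text
time_s: 26.22
ee_pos: [429.5, 343.9, 199.9]
ee_rot: [180.0, -0.0, 97.6]
force: [1.3, -0.3, -0.6]
gripper_width: 0.5
gripper_force: 0.0
time_s: 26.85
ee_pos: [429.2, 342.3, 80.3]
ee_rot: [180.0, -0.0, 97.6]
force: [0.7, -0.2, 0.2]
gripper_width: 0.5
gripper_force: 0.0
```

Correct x by −3 mm, then feel down.

```bash
python3 -m crank '[{"dx":-0.004,"dy":0,"dz":-0.006,"yaw":0},{"dx":0,"dy":0,"dz":-0.004,"yaw":0},{"dx":0,"dy":0,"dz":-0.003,"yaw":0},{"dx":0,"dy":0,"dz":0,"yaw":0}]'
python3 -m crank '[{"dx":0,"dy":0,"dz":-0.002,"yaw":0},{"dx":0,"dy":0,"dz":-0.002,"yaw":0},{"dx":0,"dy":0,"dz":0,"yaw":0}]'
```

```text
time_s: 27.35
ee_pos: [425.7, 342.3, 70.6]
ee_rot: [179.9, -0.1, 97.6]
force: [-0.0, 0.9, 4.1]
gripper_width: 0.5
gripper_force: 2.0
time_s: 27.72
ee_pos: [425.7, 342.3, 69.1]
ee_rot: [179.9, -0.1, 97.6]
force: [-3.8, -0.9, 17.7]
gripper_width: 0.2
gripper_force: 8.6
```

```bash
for i in 1; do python3 -m crank '[{"dx":0,"dy":0,"dz":0.003,"yaw":0},{"dx":0,"dy":0,"dz":0,"yaw":0}]' | sed -n '2p;4p'
python3 -m crank '[{"dx":0,"dy":0,"dz":0.002,"yaw":0},{"dx":0,"dy":0,"dz":0,"yaw":0}]'| sed -n '2p;4p'
python3 -m crank '[{"dx":0,"dy":0,"dz":0.002,"yaw":0},{"dx":0,"dy":0,"dz":0,"yaw":0}]'| sed -n '2p;4p'
python3 -m crank '[{"dx":0,"dy":0,"dz":0.002,"yaw":0},{"dx":0,"dy":0,"dz":0,"yaw":0}]'| sed -n '2p;4p'
done
```

```text
ee_pos: [425.7, 342.3, 69.8]
force: [-0.9, 3.0, 4.7]
ee_pos: [425.7, 342.2, 70.9]
force: [0.3, 3.2, 4.2]
ee_pos: [425.6, 341.7, 72.3]
force: [0.8, 1.4, 3.1]
ee_pos: [425.3, 341.4, 73.8]
force: [1.2, -0.2, 2.9]
```

The force follows the spring from about 3 to 4.7 N and then hits a hard stop, so the button went fully down. I'll lift clear and check.

```bash
python3 -m crank '[{"dx":0,"dy":0,"dz":0.02,"yaw":0},{"dx":0,"dy":0,"dz":0.06,"yaw":0},{"dx":0,"dy":0,"dz":0.06,"yaw":0},{"dx":-0.04,"dy":0.02,"dz":0,"yaw":0},{"dx":-0.06,"dy":0.03,"dz":0,"yaw":0},{"dx":0,"dy":0,"dz":0,"yaw":0},{"dx":0,"dy":0,"dz":0,"yaw":0}]'
python3 - <<'E'
from h import *
a=grab("top","pics/t4.png")[160:330,165:465,::-1]
cv2.imwrite("pics/t4z.png",cv2.resize(a,None,fx=2.6,fy=2.6,interpolation=cv2.INTER_CUBIC))
E
```

```text
time_s: 29.6
ee_pos: [345.5, 381.4, 186.3]
ee_rot: [180.0, 0.0, 97.6]
force: [0.1, 0.4, -0.2]
gripper_width: 0.2
gripper_force: 0.0
```

View pics/t4z.png

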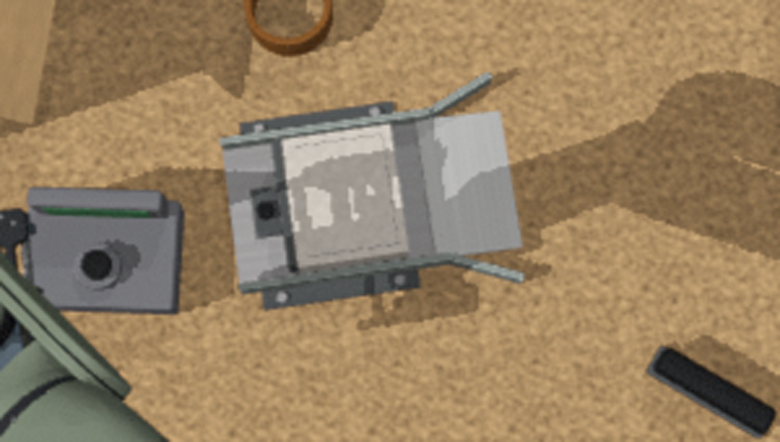

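The carton at (345,197) is square against the backstop, the button at (97,264) is up, and the tape roll and stapler haven't moved.

```bash
python3 -c "
from workcell import ticket; print(ticket.job_done())"
```

```text
the job is handed in; nothing more can be done
None
```

The job is handed in at about 30 s of the 67 s allowed: the carton lies flat and square against the backstop (pushed with at most about 8 N), the button was pressed right down and let go, and the tape roll and stapler were left alone; no verdict came back.

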